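# Load the filling cell and shut its guard

### The arm

A 6-joint arm with a two-finger parallel gripper is mounted at the origin on the work surface. World frame = base frame: x ahead of the robot, y to its left, z up, the work surface at z = 0. Lengths are in mm, angles in rad, forces in N, time in s.
With the tool pointing down it reaches from about 350 to 975 mm from the base axis. Payload 7.1 kg.
Tool frame: the origin (TCP) lies midway between the tips of the shut fingers; the grasp point (between the pads) lies 19 mm behind it (ctrl.grip_depth is the distance from the TCP to the grasp point, in mm); z points along the fingers, y is the line along which they close (so a half turn about z gives the same grasp; the last joint's range is limited). The gripper opens to 88 mm and grips with 3 to 60 N. Pads are 20 mm wide; open, the fingers measure 115 mm over their backs; the gripper's body (75 mm by 178 mm) begins 61 mm behind the grasp point.
Start: joints at [1.207, 0.423, 1.63, -0, 1.089, -0.019], TCP at [211.223, 588.209, 222.675] pointing down, gripper open.
Joint ranges: [-3, 3], [-0.9, 2.11], [0.09, 2.58], [-1.31, 4.45], [0.11, 2.69], [-2.54, 2.54]. Speed limits (rad/s): [2.39, 2.39, 3.01, 3.14, 3.14, 3.14].

### API

Orientations are given as a rotation vector (axis times angle).
In Python, from workcell import get_obs, vision, ctrl gives the robot as it stands.
- The arm moves only by the tool step_arm, never from a script. Its argument "plan" is a list of rows, each a list of 7 numbers: the opening, from -1 (shut) to 1 (fully open), then the shift along the tool's x, y, z as a fraction of full scale, then the turn, a rotation vector about the tool's x, y, z as a fraction of full scale. In form: [[fingers, dx, dy, dz, wx, wy, wz], ...]. A call has 1 to 20 rows; each row shifts and turns the commanded pose from where the row before left it, along the tool's axes as they then stand; what a row does not reach is not made up. Full scale, the value 1, is 50 mm for a shift and 0.12 rad for a turn. A row lasts 1/8 s, in which the tool goes at most 62.5 mm and 10.7 degrees, less where a joint would pass 70% of its speed; a pose out of reach is approached as far as the arm can. A call with a number of a shift or a turn outside -1 to 1 is refused whole. A call with a gripper value outside its range is refused whole. The fingers move at their own pace and stop on an object; the grip force is fixed at half the most. Time passes only in rows, so rows that do not move let the fingers close. It gives the time, the measured TCP pose, the force, the opening and the grip force at its end, in the units of the state.
- get_obs(): the state, without advancing time (a new reading comes with each control period).
- vision.get_image(name): name is "side" or "top" or "wrist"; returns a dict with "pixels" (420x560x3 uint8, red, green, blue), "depth" (420x560 float32, mm along the optical axis (not along the pixel's ray), 0 where there is no reading), "fx", "fy", "cx", "cy" (pixels), "T" (4x4, takes a point from camera to world coordinates); the wrist camera has in their place "T_tool_cam" (4x4, takes a point from camera to tool coordinates, whose origin is the TCP and whose axes are the flange's). Camera axes: x right, y down, z forward; pixel columns grow to the right and rows downward; lengths in mm; the calibration is good to about 2 mm. A picture is of the moment at which its call begins: read the wrist's pose just before it.
- ctrl.close_job(): hands the job in; it is judged then, once.
The state is a dict: "t": time; "qpos": joint angles; "qvel": joint speeds; "joint_torque": joint torques, N m; "ee_pos": TCP position; "orientation": TCP orientation; "ft_force": force on the tool from outside, world axes, zero at the start; "moment": the same for the moment, N m; "width": finger opening in mm; "grasp_force": force on a finger pad.
Only numpy, scipy, OpenCV 4.12 (cv2) and the standard library are available. Lean on these libraries where they do the work, as an engineer would, in place of code of your own. Each camera call takes 0.05 s, during which the arm holds its last target. There are 200 camera calls.

### The job

Get the filling machine ready to run: with the fingertips, push the carrier with its three bottles along the rails until it is fully home in the machine, then push the swinging guard door fully shut behind it. Push the carrier by its upright front plate without touching the bottles, which must stay standing in their pockets; do not lift anything, and leave the spare bottle, the white bottle and the tub beside the machine alone.

Things in the scene. Friction and masses are not known exactly. Their poses are not given: they have to be found in the camera images.
- filler: Fixed steel filling machine. Origin on the bench, on its centre line below the doorway; +x runs into the machine (away from the robot), +y left, z up. Base plate 10 mm thick, x = -120 to 260, y = +-105 mm. Two guide rails, inner faces y = +-77, 12 mm wide, top z = 22, x = -120 to 130 mm. Clear side guards y = +-97, x = 4 to 132, top z = 122 mm; the cell between them is open above.
- end_stop (a point): Centre of the pump housing's front face, which stops the carrier: x = 132, z = 50 mm in the filler's frame. The housing is as wide as the base plate, its top at z = 135 mm; a funnel hopper stands on it to z = 278 mm.
- nozzle_bar (a point): Centre of the fixed bar over the cell: x = 106, z = 150 mm in the filler's frame; 24 (x) x 150 (y) x 22 mm, with three nozzles reaching down to z = 105 mm.
- carrier: Loose metal bottle carrier, 0.3 to 0.5 kg empty, flat on the base plate between the rails (2 mm play each side). Origin: centre of its underside; axes as the filler's. Deck 120 (x) x 150 (y) x 6 mm; three white pockets 28 mm tall in a row at x = 36. In the filler's frame its origin starts at x = -50 to 0 mm; fully home, against the end stop, it is at x = 72 mm. It slides with 3 to 6 N.
- push_plate (a point): Middle of the top edge of the carrier's front face: a plain upright steel plate at the robot's side of the carrier, 150 mm wide, 8 mm thick, top 60 mm above the carrier's underside (70 mm above the bench). 60 mm in front of the carrier's origin; at x = 12 mm in the filler's frame when home, just inside the doorway.
- guard (a joint): Clear guard door with aluminium frame, 170 mm wide, 8 mm thick, z = 28 to 118 mm, upright hinge. Radians: 0 = shut across the doorway, 2.1 = wide open; starts 1.55 to 2.0, swung out to the robot. At q it runs from the hinge along (-sin q, -cos q) of the filler's x, y; its outer face looks along (-cos q, sin q). Stiff (0.06 N m), stays where left, no latch. Shuts only with the carrier inside.
- guard_hinge (a point): Top of the guard door's hinge line (mid-thickness): x = -6, y = 85 (left side), z = 118 mm in the filler's frame.
- guard_edge (a point): Top corner of the guard door's free edge, mid-thickness, 170 mm from the hinge line, z = 118 mm.
- bottle0: Loose open amber glass bottle, 32 mm diameter, 75 mm tall (neck 18 mm wide above 60 mm), 60 g, standing in the carrier's right (-y) pocket, top 91 mm above the bench. Origin: centre of its underside.
- bottle1: Loose open amber glass bottle, 32 mm diameter, 75 mm tall (neck 18 mm wide above 60 mm), 60 g, standing in the carrier's middle pocket, top 91 mm above the bench. Origin: centre of its underside.
- bottle2: Loose open amber glass bottle, 32 mm diameter, 75 mm tall (neck 18 mm wide above 60 mm), 60 g, standing in the carrier's left (+y) pocket, top 91 mm above the bench. Origin: centre of its underside.
- spare_bottle: Bystander: the same amber bottle, loose on the bench to the right of the machine's front. Origin: centre of its underside.
- spray_bottle: Bystander: white plastic bottle 60 mm diameter, 150 mm tall, loose on the bench to the right of the machine. Origin: centre of its underside.
- cap_tub: Bystander: low white tub of black caps, 80 x 110 x 45 mm, loose on the bench to the left of the machine, beside its cell. Origin: centre of its underside.
Mind the look-alikes: they are no part of the job. What is meant by the carrier is not blue or purple, and is the larger of those in its own colour.

How it is judged (in metres and radians):
On the way, in this order (a step that is already met when the one before it is completed fails the run):
1. the carrier is fully home while the guard door is still open (x of carrier in the frame of filler above 0.065 m and value of joint guard above 0.5 rad), for 0.2 s.
2. the guard door is shut (value of joint guard below 0.06 rad), for 0.2 s.
At the end, for the whole second after the job is handed in: The carrier is home (its origin within 7 mm of the end stop position, lying on the base plate, at rest), the guard door is within 0.06 rad of shut, and all three bottles stand upright (within 0.15 rad) in the carrier's pockets (x of carrier in the frame of filler above 0.065 m and height (world z) of carrier below 0.016 m and value of joint guard below 0.06 rad and linear speed of carrier below 0.02 m/s and angle between each of bottle0, bottle1, bottle2's own z axis and vertical below 0.15 rad and distance between each of bottle0, bottle1, bottle2 and carrier below 0.068 m); the robot touches nothing.
It fails at once if a bottle in the carrier is tipped over or lifted (angle between any of bottle0, bottle1, bottle2's own z axis and vertical above 0.5 rad or height (world z) of any of bottle0, bottle1, bottle2 above 0.035 m).
It fails at once if the fingers press on a bottle in the carrier (contact force between the fingers and bottle0 above 1 N or contact force between the fingers and bottle1 above 1 N or contact force between the fingers and bottle2 above 1 N).
It fails at once if the carrier is lifted or tilted (height (world z) of carrier above 0.022 m or angle between carrier's own z axis and vertical above 0.15 rad).
It fails at once if something beside the machine is moved by more than 20 mm or tipped (distance of any of spare_bottle, spray_bottle, cap_tub from where it was at the start of the episode above 0.02 m or angle between any of spare_bottle, spray_bottle, cap_tub's own z axis and vertical above 0.3 rad).
It also fails if it takes over 61 s, if anything falls off the work surface, if the arm or the gripper's body presses on something with over 40 N, if the wrist force passes 120 N, or if a joint passes its speed limit or range.

## Working session

There is one attempt and no reset: what is moved stays moved. The work goes in short steps, Python scripts to look and compute and a tool call to move; the robot and the scene stay as the last step left them, time stands still between calls to the robot, and variables do not carry over. Pictures are saved under pics/ and viewed, at most 10 in all, crops included, and the job is handed in when it is done.

Besides the shell and the picture viewer there is one more tool, called after ">>>" as a command line: name --pt "numbers of a row" for each row, then --argument value for the rest. step_arm: Moves the arm, as the interface text tells. Its arguments: {"type":"object","properties":{"plan":{"type":"array","items":{"type":"array","items":{"type":"number","minimum":-1,"maximum":1}}}},"required":["plan"]}

```bash
mkdir -p pics; ls; python3 - <<'E'
from workcell import get_obs, vision
import cv2, numpy as np
for n in ("top","side"):
    im=vision.get_image(n); cv2.imwrite(f"pics/{n}0.png",im["pixels"][:,:,::-1]); np.savez(f"{n}0.npz",**im)
    print(n,im["fx"],im["cx"],im["cy"],np.round(im["T"],3).tolist())
o=get_obs();print(o["t"],o["ee_pos"],o["orientation"],o["width"])
E
```

```text
pics
top 476.04672015453144 277.9432070331715 210.2455791958107 [[0.012, -0.989, 0.149, 401.97], [-1.0, -0.012, -0.0, -60.006], [0.002, -0.149, -0.989, 1062.48], [0.0, 0.0, 0.0, 1.0]]
side 543.5936015752039 272.60244960699015 206.04500761677343 [[0.85, -0.244, 0.466, -13.558], [-0.526, -0.437, 0.73, -947.95], [0.025, -0.866, -0.5, 684.839], [0.0, 0.0, 0.0, 1.0]]
0.1 [211.07245993 587.77103841 222.001533  ] [-5.38861831e-01 -3.09475531e+00  2.05227707e-03] 87.26858883549004
```

View pics/top0.png

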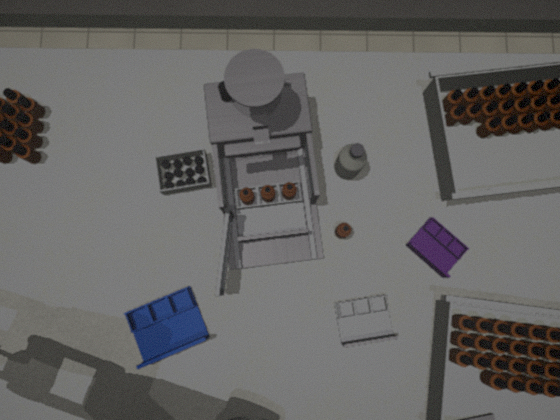

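View pics/side0.png

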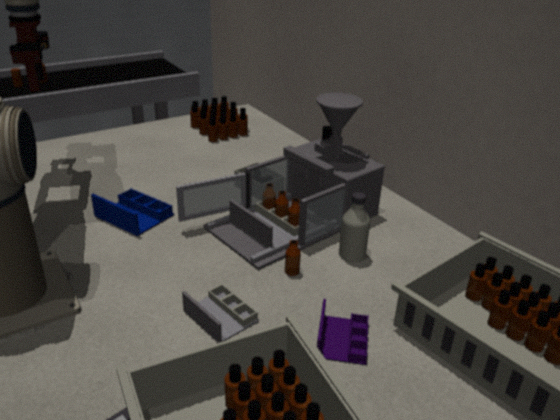

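The top view shows the machine with its base plate front corners near (233,268) and (323,258), the bottles at (248,195), (268,193) and (289,190), the plate at about (239–311, 237), and the door from about (230,212) to (222,293). I'll enlarge it to measure.

```bash
python3 - <<'E'
import cv2, numpy as np
p=np.load("top0.npz")["pixels"][60:310,190:360,::-1]
p=np.clip(p.astype(float)*1.7,0,255).astype(np.uint8)[50:250,10:160]
cv2.imwrite("pics/topc.png",cv2.resize(p,None,fx=3.0*1,fy=3.0,interpolation=cv2.INTER_CUBIC)) # u=200+x/3, v=110+y/3
E
```

```text
(no output)
```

View pics/topc.png

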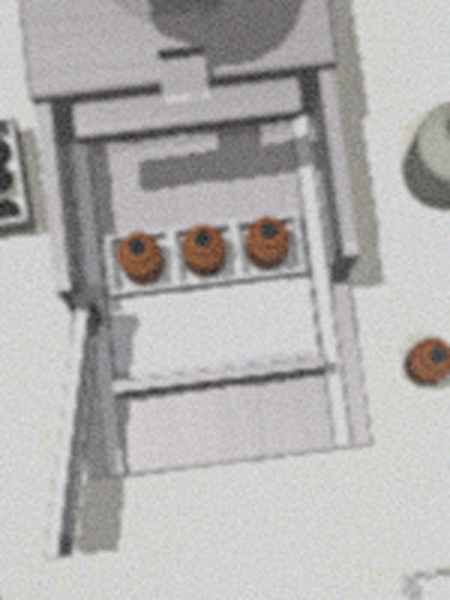

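The crop (u=200+x/3, v=110+y/3) shows the housing front edge (35,100)–(335,66), the plate's top edge (112,390)–(333,367), the necks at (138,246), (204,239), (268,228), the base's front-right corner (371,442), and the door from (82,308) to about (58,555).

```bash
cat > h.py <<'E'
import numpy as np
def ray(im,u,v,z):
    d=im["T"][:3,:3]@np.array([(u-im["cx"])/im["fx"],(v-im["cy"])/im["fy"],1]); o=im["T"][:3,3]
    return o+d*(z-o[2])/d[2]
def crop(im,x,y,z): return ray(im,200+x/3,110+y/3,z)
E
python3 - <<'E'
import numpy as np
from h import *
im=dict(np.load("top0.npz"))
P={}
for n,x,y,z in [("hL",35,100,135),("hR",335,66,135),("pL",112,391,70),("pR",333,368,70),("b2",138,246,91),("b1",204,239,91),("b0",268,228,91),("fR",371,442,10),("fl",125,474,10),("railRend",343,445,22),("hinge",82,308,118),("edge",58,555,118)]:
    P[n]=crop(im,x,y,z)[:2]; print(n,P[n].round(1))
for a,b in (("hL","hR"),("pL","pR"),("b2","b0"),("fl","fR"),("hinge","edge")):
    d=P[a]-P[b]; print(a,b,np.linalg.norm(d).round(1),"yaw",np.arctan2(-d[0],d[1]).round(3))
th=np.mean([np.arctan2(-(P[a]-P[b])[0],(P[a]-P[b])[1]) for a,b in (("hL","hR"),("fl","fR"),("b2","b0"))]);print("th",th)
c,s=np.cos(th),np.sin(th);R=np.array([[c,-s],[s,c]])
for n,l in (("hL",(132,105)),("hR",(132,-105)),("fR",(-120,-105)),("railRend",(-120,-83)),("hinge",(-6,85))): print(n,"origin",(P[n]-R@l).round(1))
O=np.mean([P[n]-R@l for n,l in (("hL",(132,105)),("hR",(132,-105)),("fR",(-120,-105)),("railRend",(-120,-83)))],0);print(O)
for n in P: print(n,(R.T@(P[n]-O)).round(1))
d=R.T@(P["edge"]-P["hinge"]);print("q",np.arctan2(-d[0],-d[1]))
E
```

```text
hL [676.1  74.9]
hR [ 702.3 -126.3]
pL [486.8  23.9]
pR [ 504.8 -129.9]
b2 [585.7   6.6]
b1 [591.2 -38.9]
b0 [599.5 -83.2]
fR [ 456.7 -162.1]
fl [431.2  18. ]
railRend [ 453.7 -140.6]
hinge [538.   41.3]
edge [375.3  52.3]
hL hR 202.9 yaw 0.13
pL pR 154.9 yaw 0.116
b2 b0 90.9 yaw 0.153
fl fR 181.9 yaw 0.141
hinge edge 163.1 yaw -1.639
th 0.14103183394902816
hL origin [560.2 -47.6]
hR origin [556.9 -40.9]
fR origin [560.8 -41.3]
railRend origin [560.8 -41.6]
hinge origin [555.9 -42. ]
[559.66189592 -42.85058745]
hL [131.8 100.2]
hR [ 129.5 -102.7]
pL [-62.8  76.3]
pR [-66.6 -78.5]
b2 [32.7 45.3]
b1 [31.8 -0.6]
b0 [ 33.8 -45.5]
fR [-118.7 -103.6]
fl [-118.6   78.3]
railRend [-118.7  -81.9]
hinge [-9.6 86.3]
edge [-169.1  120.2]
q 1.7798252000754389
```

>>> step_arm --pt "-1 0 0 0 0 0 -1" --pt "-1 0 0 0 0 0 -1" --pt "-1 0 0 0 0 0 -1" --pt "-1 0 0 0 0 0 -1" --pt "-1 -0.21 -0.96 0 0 0 0" --pt "-1 -0.21 -0.96 0 0 0 0" --pt "-1 -0.21 -0.96 0 0 0 0" --pt "-1 -0.21 -0.96 0 0 0 0" --pt "-1 -0.21 -0.96 0 0 0 0" --pt "-1 -0.21 -0.96 0 0 0 0" --pt "-1 -0.21 -0.96 0 0 0 0" --pt "-1 -0.21 -0.96 0 0 0 0" --pt "-1 -0.21 -0.96 0 0 0 0" --pt "-1 -0.21 -0.96 0 0 0 0" --pt "-1 -0.21 -0.96 0 0 0 0" --pt "-1 -0.21 -0.96 0 0 0 0" --pt "-1 -0.21 -0.96 0 0 0 0" --pt "-1 -0.21 -0.96 0 0 0 0" --pt "-1 0 0 0 0 0 0"

```text
t: 2.48
ee_pos: [448.2, -60.3, 222.6]
orientation: [-0.206, 3.135, -0.001]
ft_force: [-0.6, 0.7, -0.2]
width: 0.7
grasp_force: 0.0
```

```bash
cat >> h.py <<'E'
th=0.141;c,s=np.cos(th),np.sin(th);RF=np.array([[c,-s],[s,c]]);OF=np.array([559.5,-42.])
def st():
    from workcell import get_obs
    from scipy.spatial.transform import Rotation as Q
    o=get_obs();p=np.array(o["ee_pos"]);M=Q.from_rotvec(o["orientation"]).as_matrix()
    print(round(o["t"],2),"world",p.round(1),"filler",(RF.T@(p[:2]-OF)).round(1),"z",p[2].round(1),"yaw of y",np.arctan2(-M[0,1],M[1,1]).round(3),"zax",M[:,2].round(3),"F",np.round(RF.T@np.array(o["ft_force"])[:2],1),"w",round(o["width"],1))
E
python3 -c "from h import *;st()"
```

```text
2.48 world [448.2 -60.3 222.6] filler [-112.7   -2.5] z 222.6 yaw of y 0.131 zax [ 0. -0. -1.] F [-0.4  0.8] w 0.7
```

>>> step_arm --pt "-1 0 0.05 0.88 0 0 -0.08" --pt "-1 0 0 0.88 0 0 0" --pt "-1 0 0 0.88 0 0 0" --pt "-1 0 0 0.86 0 0 0" --pt "-1 0 0 0 0 0 0" --pt "-1 0 0 0 0 0 0"

```text
t: 3.22
ee_pos: [447.5, -54.9, 48.6]
orientation: [-0.228, 3.133, -0.0]
ft_force: [-0.2, -0.4, 0.2]
width: 0.5
grasp_force: 0.0
```

```bash
python3 - <<'E'
from h import *; st()
from workcell import vision
import cv2
a=[]
for n,r in (("top",(100,300,190,340)),("side",(130,290,160,380))):
    p=vision.get_image(n)["pixels"][r[0]:r[1],r[2]:r[3],::-1]
    a.append(cv2.resize(np.clip(p*1.6,0,255).astype(np.uint8),None,fx=500/p.shape[0],fy=500/p.shape[0])[:, :420] if n=="top" else cv2.resize(np.clip(p*1.6,0,255).astype(np.uint8),(420,305)))
b=np.zeros((500,420,3),np.uint8); b[:305]=a[1]; a0=a[0]
cv2.imwrite("pics/pre.png",np.hstack([a0,b]))
E
```

```text
3.23 world [447.5 -54.9  48.6] filler [-112.7    2.9] z 48.6 yaw of y 0.145 zax [ 0. -0. -1.] F [-0.3 -0.3] w 0.5
```

View pics/pre.png

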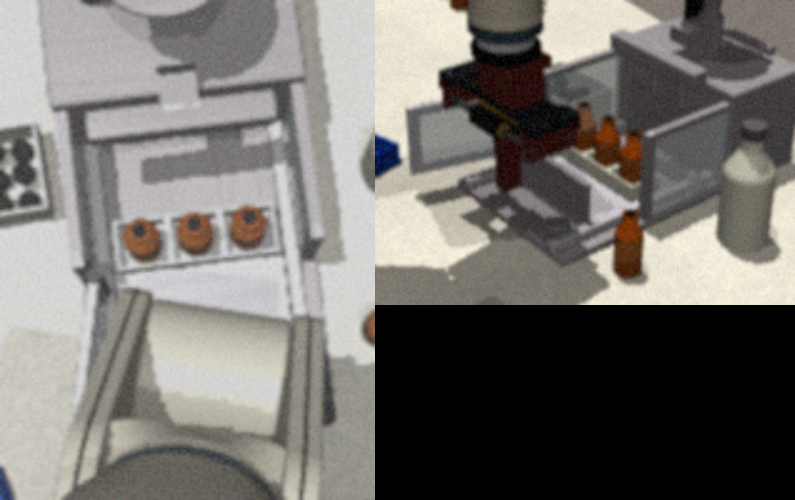

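The picture shows the hand in front of the plate, clear of the door and the bottles. Now for a slow push.

>>> step_arm --pt "-1 -0.2 0 0 0 0 0" --pt "-1 -0.2 0 0 0 0 0" --pt "-1 -0.1 0 0 0 0 0" --pt "-1 -0.1 0 0 0 0 0" --pt "-1 -0.1 0 0 0 0 0" --pt "-1 -0.1 0 0 0 0 0" --pt "-1 -0.1 0 0 0 0 0" --pt "-1 -0.1 0 0 0 0 0" --pt "-1 -0.1 0 0 0 0 0" --pt "-1 -0.1 0 0 0 0 0" --pt "-1 -0.1 0 0 0 0 0" --pt "-1 -0.1 0 0 0 0 0"

```text
t: 4.82
ee_pos: [516.7, -45.2, 47.6]
orientation: [0.227, -3.133, -0.0]
ft_force: [-1.9, -0.5, -2.1]
width: 0.8
grasp_force: 0.9
```

```bash
python3 -c "from h import *;st()"
```

```text
4.83 world [516.7 -45.2  47.6] filler [-42.8   2.8] z 47.6 yaw of y 0.145 zax [-0.  0. -1.] F [-1.9 -0.2] w 0.8
```

>>> step_arm --pt "-1 -0.1 0 0 0 0 0" --pt "-1 -0.1 0 0 0 0 0" --pt "-1 -0.1 0 0 0 0 0" --pt "-1 -0.1 0 0 0 0 0" --pt "-1 -0.1 0 0 0 0 0" --pt "-1 -0.1 0 0 0 0 0"

```text
t: 5.58
ee_pos: [546.4, -40.9, 47.7]
orientation: [0.227, -3.133, 0.0]
ft_force: [-2.2, -0.0, -1.8]
width: 0.3
grasp_force: 0.9
```

```bash
python3 - <<'E'
from h import *; st()
from workcell import vision
import cv2
im=vision.get_image("top"); np.savez("top1.npz",**im)
p=np.clip(im["pixels"][90:310,190:340,::-1]*1.6,0,255).astype(np.uint8)
q=np.clip(vision.get_image("side")["pixels"][130:290,160:380,::-1]*1.6,0,255).astype(np.uint8)
b=np.zeros((594,390,3),np.uint8); b[:284]=cv2.resize(q,(390,284))
cv2.imwrite("pics/mid.png",np.hstack([cv2.resize(p,(405,594)),b]))
E
```

```text
5.58 world [546.4 -40.9  47.7] filler [-12.8   2.9] z 47.7 yaw of y 0.145 zax [-0. -0. -1.] F [-2.1  0.3] w 0.3
```

View pics/mid.png

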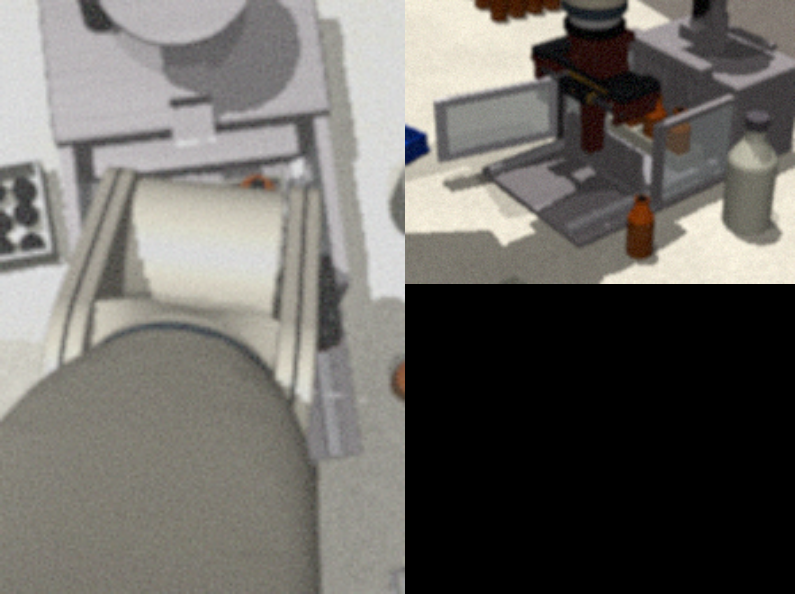

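The carrier is moving straight in and the bottles are upright behind the side guard. I'll creep to the stop.

>>> step_arm --pt "-1 -0.06 0 0 0 0 0" --pt "-1 -0.06 0 0 0 0 0" --pt "-1 -0.06 0 0 0 0 0" --pt "-1 -0.04 0 0 0 0 0"

```text
t: 6.18
ee_pos: [557.1, -39.3, 47.7]
orientation: [0.227, -3.133, 0.0]
ft_force: [-4.4, -0.6, 2.2]
width: 0.3
grasp_force: 1.9
```

```bash
python3 -c "from h import *;st()"
```

```text
6.17 world [557.1 -39.3  47.7] filler [-2.  3.] z 47.7 yaw of y 0.145 zax [-0. -0. -1.] F [-4.4  0.1] w 0.3
```

>>> step_arm --pt "-1 -0.04 0 0 0 0 0" --pt "-1 -0.04 0 0 0 0 0"

```text
t: 6.42
ee_pos: [560.9, -38.8, 47.7]
orientation: [0.227, -3.133, -0.0]
ft_force: [-3.7, 0.3, 3.6]
width: 0.5
grasp_force: 1.9
```

```bash
python3 -c "from h import *;st()"
```

```text
6.42 world [560.9 -38.8  47.7] filler [1.9 3. ] z 47.7 yaw of y 0.145 zax [-0. -0. -1.] F [-3.7  0.8] w 0.5
```

>>> step_arm --pt "-1 -0.03 0 0 0 0 0" --pt "-1 -0.03 0 0 0 0 0"

```text
t: 6.68
ee_pos: [561.9, -38.2, 47.3]
orientation: [0.227, -3.129, -0.001]
ft_force: [-12.1, 0.1, 8.4]
width: 0.3
grasp_force: 5.5
```

>>> step_arm --pt "-1 -0.03 0 0 0 0 0"

```text
t: 6.8
ee_pos: [562.0, -37.9, 47.1]
orientation: [0.227, -3.126, -0.002]
ft_force: [-14.6, -1.7, 11.6]
width: 0.4
grasp_force: 7.6
```

>>> step_arm --pt "-1 -0.03 0 0 0 0 0"

```text
t: 6.92
ee_pos: [562.0, -37.8, 47.0]
orientation: [0.227, -3.123, -0.002]
ft_force: [-19.1, -3.0, 15.0]
width: 0.6
grasp_force: 9.8
```

The stop is firm: the TCP is 9–10 mm short of the home plate face, and the force is rising with no motion. I'll back off, lift, and move over to the door's outer side.

>>> step_arm --pt "-1 0.1 0 0 0 0 0" --pt "-1 0.3 0 0 0 0 0" --pt "-1 0.5 0 0 0 0 0" --pt "-1 0.5 0 0 0 0 0" --pt "-1 0.5 0 0 0 0 0" --pt "-1 0.5 0 0 0 0 0" --pt "-1 0 0 -0.9 0 0 0" --pt "-1 0 0 -0.9 0 0 0" --pt "-1 0 0 -0.9 0 0 0" --pt "-1 0 0.86 0 0 0 0" --pt "-1 0 0.86 0 0 0 0" --pt "-1 0 0.86 0 0 0 0" --pt "-1 0 0.86 0 0 0 0" --pt "-1 0 0 0 0 0 0" --pt "-1 0 0 0 0 0 0"

```text
t: 8.8
ee_pos: [423.3, 114.8, 182.7]
orientation: [-0.228, 3.133, -0.0]
ft_force: [0.8, -0.2, -0.8]
width: 0.1
grasp_force: 0.0
```

```bash
python3 - <<'E'
from h import *; st()
from workcell import vision
import cv2
im=vision.get_image("top"); np.savez("top2.npz",**im)
p=np.clip(im["pixels"][90:310,170:350,::-1]*1.6,0,255).astype(np.uint8)
q=np.clip(vision.get_image("side")["pixels"][130:290,160:380,::-1]*1.6,0,255).astype(np.uint8)
b=np.zeros((484,390,3),np.uint8); b[:284]=cv2.resize(q,(390,284))
cv2.imwrite("pics/ret.png",np.hstack([cv2.resize(p,(396,484)),b]))
E
```

```text
8.8 world [423.3 114.8 182.7] filler [-112.8  174.4] z 182.7 yaw of y 0.146 zax [ 0.001 -0.    -1.   ] F [ 0.8 -0.3] w 0.1
```

View pics/ret.png

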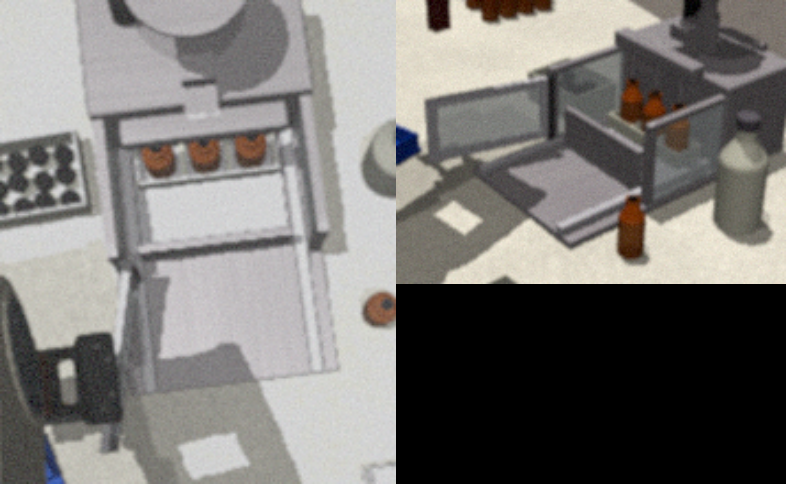

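The picture shows the carrier home just inside the doorway, all three bottles upright, and the door still open with its edge at (112,450). I'll work out the door arc.

```bash
python3 - <<'E'
from h import *
im=dict(np.load("top2.npz"))
for x,y in ((140,249),(303,238)): print("plate",(RF.T@(ray(im,170+x/2.2,90+y/2.2,70)[:2]-OF)).round(1))
q=np.r_[np.arange(1.9,0,-.1),0]
C=np.array([-6,85])+130*np.c_[-np.sin(q),-np.cos(q)]+16*np.c_[-np.cos(q),np.sin(q)]
D=np.diff(np.vstack([[-112.8,174.4],C]),axis=0)
for a,b,d in zip(q,C,D): print(round(a,2),b.round(0),"dx %.2f dy %.2f"%(-d[0]/50,d[1]/50))
E
```

```text
plate [16.4 74.1]
plate [  6.9 -82.6]
1.9 [-124.  142.] dx 0.22 dy -0.64
1.8 [-129.  130.] dx 0.10 dy -0.24
1.7 [-133.  118.] dx 0.08 dy -0.25
1.6 [-135.  105.] dx 0.05 dy -0.26
1.5 [-137.   92.] dx 0.03 dy -0.26
1.4 [-137.   79.] dx 0.00 dy -0.26
1.3 [-136.   66.] dx -0.03 dy -0.26
1.2 [-133.   53.] dx -0.05 dy -0.26
1.1 [-129.   40.] dx -0.08 dy -0.25
1.0 [-124.   28.] dx -0.10 dy -0.24
0.9 [-118.   17.] dx -0.13 dy -0.23
0.8 [-110.    6.] dx -0.15 dy -0.22
0.7 [-102.   -4.] dx -0.17 dy -0.20
0.6 [-93. -13.] dx -0.19 dy -0.18
0.5 [-82. -21.] dx -0.20 dy -0.16
0.4 [-71. -29.] dx -0.22 dy -0.14
0.3 [-60. -34.] dx -0.23 dy -0.12
0.2 [-48. -39.] dx -0.24 dy -0.10
0.1 [-35. -43.] dx -0.25 dy -0.07
0.0 [-22. -45.] dx -0.26 dy -0.04
```

The mean plate face is at x ≈ 11.7, so the carrier is home. I'll go down and sweep the door.

>>> step_arm --pt "-1 0 0 1 0 0 0" --pt "-1 0 0 1 0 0 0" --pt "-1 0.22 -0.4 0 0 0 0" --pt "-1 0 -0.24 0 0 0 0" --pt "-1 0.1 -0.24 0 0 0 0" --pt "-1 0.08 -0.25 0 0 0 0" --pt "-1 0.05 -0.26 0 0 0 0" --pt "-1 0.03 -0.26 0 0 0 0" --pt "-1 0 -0.26 0 0 0 0" --pt "-1 -0.03 -0.26 0 0 0 0" --pt "-1 -0.05 -0.26 0 0 0 0" --pt "-1 -0.08 -0.25 0 0 0 0" --pt "-1 -0.1 -0.24 0 0 0 0"

```text
t: 10.52
ee_pos: [433.9, -31.9, 82.6]
orientation: [0.227, -3.133, 0.0]
ft_force: [-0.1, 0.8, 0.3]
width: 0.2
grasp_force: 0.3
```

```bash
python3 -c "from h import *;st()"
```

```text
10.53 world [433.9 -31.9  82.6] filler [-122.9   27.7] z 82.6 yaw of y 0.145 zax [-0. -0. -1.] F [-0.   0.8] w 0.2
```

>>> step_arm --pt "-1 -0.13 -0.23 0 0 0 0" --pt "-1 -0.15 -0.22 0 0 0 0" --pt "-1 -0.17 -0.2 0 0 0 0" --pt "-1 -0.19 -0.18 0 0 0 0" --pt "-1 -0.2 -0.16 0 0 0 0" --pt "-1 -0.22 -0.14 0 0 0 0" --pt "-1 -0.23 -0.12 0 0 0 0" --pt "-1 -0.24 -0.1 0 0 0 0" --pt "-1 0 0 0 0 0 0"

```text
t: 11.65
ee_pos: [520.3, -87.1, 82.8]
orientation: [-0.227, 3.132, -0.001]
ft_force: [0.2, -0.1, -0.0]
width: 0.6
grasp_force: 0.0
```

```bash
python3 - <<'E'
from h import *; st()
from workcell import vision
import cv2
q=np.clip(vision.get_image("side")["pixels"][130:290,160:380,::-1]*1.6,0,255).astype(np.uint8)
cv2.imwrite("pics/door.png",cv2.resize(q,(660,480)))
E
```

```text
11.65 world [520.3 -87.1  82.8] filler [-45.2 -39.1] z 82.8 yaw of y 0.145 zax [ 0.001 -0.    -1.   ] F [ 0.1 -0.2] w 0.6
```

View pics/door.png

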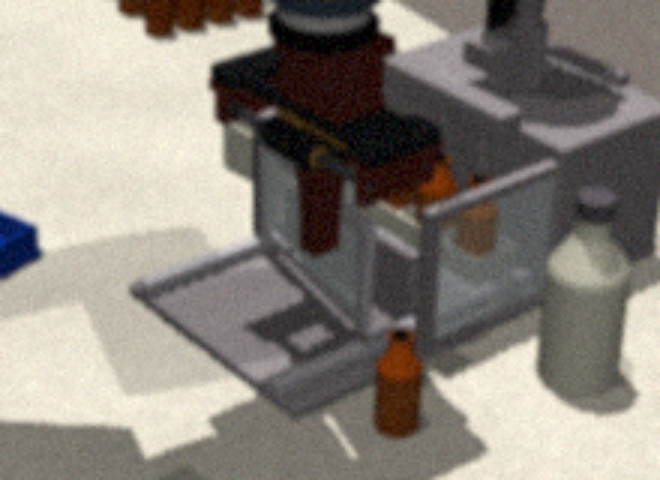

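The door is nearly shut, with its free edge at about (365,320) still short of the guard post at (425,320). The finger is on its outer face. I'll finish gently.

>>> step_arm --pt "-1 -0.2 -0.06 0 0 0 0" --pt "-1 -0.15 -0.04 0 0 0 0" --pt "-1 -0.1 0 0 0 0 0" --pt "-1 -0.08 0 0 0 0 0"

```text
t: 12.2
ee_pos: [546.2, -87.9, 82.6]
orientation: [0.227, -3.133, 0.0]
ft_force: [-0.9, -0.8, 0.3]
width: 0.6
grasp_force: 0.2
```

>>> step_arm --pt "-1 -0.06 0 0 0 0 0" --pt "-1 -0.04 0 0 0 0 0"

```text
t: 12.45
ee_pos: [546.5, -87.4, 82.1]
orientation: [0.227, -3.124, -0.001]
ft_force: [-18.1, -6.7, 12.4]
width: 0.5
grasp_force: 9.2
```

```bash
python3 -c "from h import *;st()"
```

```text
12.45 world [546.5 -87.4  82.1] filler [-19.3 -43.1] z 82.1 yaw of y 0.145 zax [-0.009  0.    -1.   ] F [-18.9  -4.1] w 0.5
```

The door is firmly against its stop. I'll hold, retreat and check.

>>> step_arm --pt "-1 0 0 0 0 0 0" --pt "-1 0 0 0 0 0 0" --pt "-1 0.06 0 0 0 0 0" --pt "-1 0.1 0 0 0 0 0" --pt "-1 0.3 0 0 0 0 0" --pt "-1 0.6 0 0 0 0 0" --pt "-1 0.6 0 -0.6 0 0 0" --pt "-1 0 0 -0.9 0 0 0" --pt "-1 0 0.9 -0.5 0 0 0" --pt "-1 0 0.9 0 0 0 0" --pt "-1 0 0.9 0 0 0 0" --pt "-1 0 0.9 0 0 0 0" --pt "-1 0 0.9 0 0 0 0" --pt "-1 0 0.9 0 0 0 0" --pt "-1 0 0 0 0 0 0" --pt "-1 0 0 0 0 0 0"

```text
t: 14.45
ee_pos: [429.2, 167.5, 182.6]
orientation: [0.228, -3.133, 0.001]
ft_force: [-0.8, -0.2, 0.2]
width: 0.5
grasp_force: 0.0
```

```bash
python3 - <<'E'
from h import *; st()
from workcell import vision
import cv2
im=vision.get_image("top"); np.savez("top3.npz",**im)
p=np.clip(im["pixels"][90:310,170:350,::-1]*1.6,0,255).astype(np.uint8)
q=np.clip(vision.get_image("side")["pixels"][130:290,160:380,::-1]*1.6,0,255).astype(np.uint8)
b=np.zeros((484,390,3),np.uint8); b[:284]=cv2.resize(q,(390,284))
cv2.imwrite("pics/fin.png",np.hstack([cv2.resize(p,(396,484)),b]))
E
```

```text
14.45 world [429.2 167.5 182.6] filler [-99.6 225.7] z 182.6 yaw of y 0.146 zax [-0. -0. -1.] F [-0.8 -0.1] w 0.5
```

View pics/fin.png

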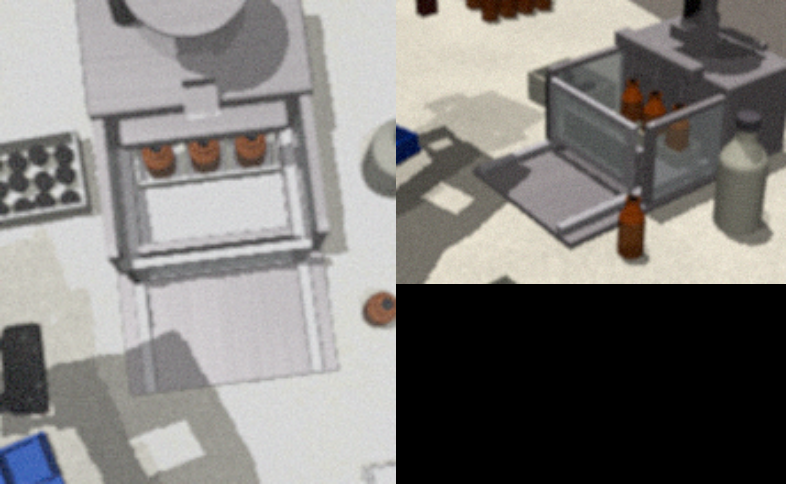

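The door's top edge runs (133,265)–(312,243), parallel to the housing edge, so it is shut. The carrier is home, the bottles are upright, and the bystanders are where they were.

```bash
python3 -c "
from workcell import ctrl
print(ctrl.close_job())"
```

```text
the job is handed in; nothing more can be done
None
```

The job is handed in: the final pictures show the carrier fully home with its three bottles standing and the guard door shut, and the spare bottle, white bottle and tub undisturbed; no pass/fail verdict came back.

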